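Hook the dish shelf onto the slotted stand

TASK

Pick up the small aluminium dish shelf and mount it on the slotted stand: press its two hook tabs into the two slots of the rail until the back plate lies flat on the rail, then push it down against the spring foot until it is fully home and the spring catch has snapped out over the top edge of its back plate, and let go. The rail's height setting is not exactly known, so find the slots by feel, and never push the shelf against the stand with more than 40 N. Leave the other things on the counter where they are.

Things in the scene. Friction and masses are not known exactly. Their poses are not given: they have to be found in the camera images.
- bracket: Dish shelf, aluminium, 0.2 to 0.35 kg, standing on the counter. Origin: middle of the bottom edge of the REAR face of its back plate, level with the underside; x out of the rear face (the way the hooks point), z up. Back plate x -5..0, y -20..20, z 0..88 mm. Shelf plate x -85..0, y -48..48, z 0..5, rim to z 11. Central web y -6..6 on it: x -76..-4 to z 56; grip part see its point
- bracket_grip (a point): Where to grip the shelf, from above, across y: 12 mm thick upright grip part of the web, x -61..-27 mm, z up to 102 in the shelf's frame. The point lies at (-44, 0, 88) mm of the shelf's frame, axes parallel to it
- bracket_hooks (a point): Point at (0, 0, 24) mm of the shelf's frame: underside of the lower neck at the rear face. Two hook tabs on the rear face, 6 mm wide (y -3..3), 34 mm apart: necks 5 mm high (z 24..29 and 58..63 of the shelf's frame) carry round-ended lips (x 6..12) from 12 mm below to 3 mm above their neck, leaving a 6 mm gap to the rear face
- stand: Fixed stand: grey foot 100x110x10 mm, post, and on it a 44 mm wide slotted steel rail, front wall x 0..4 mm, hollow behind to x 16. Origin: on the counter, in the plane of the rail's front face, mid width; x into the rail, z up. The shelf comes from -x, axes parallel to the stand's. The rail is clamped up to 10 mm above or below nominal height (unknown); sideways and in depth it is exact
- slots_nominal (a point): Point (0, 0, 84) mm of the stand: lower end of the lower slot if the rail were at nominal height. Slots 10 mm wide (y -5..5), 26 mm high: z 84..110 and 118..144 nominal, catch 150..170, rail top 180 (post 168). Tabs enter only with the shelf 12 to 18 mm above home; else they strike the wall, the back plate still 7 to 12 mm off it
- home_nominal (a point): Point (0, 0, 60) mm of the stand: where the shelf's origin is when home (necks resting on the lower ends of the slots, back plate flat on the rail) if the rail were at nominal height; the true home is up to 10 mm above or below
- catch (a joint): Spring catch: steel tongue 8 mm wide above the slots, hinged at its top, lower end standing 6 mm out of the rail's face. 0 rad: sprung out. The back plate presses it in (to some 0.3 rad, 2 to 4 N) while the shelf is in the slots but not home; it rubs. Once home (to within 1.5 mm) it snaps back to 0 over the plate's top edge and holds it down, up to 2.5 mm above home with 2 mm play
- foot (a joint): Spring foot of the rail: steel ledge under the slots, standing 16 mm out of the rail's front face (x -16..0 mm of the stand, y -9..9), top at z 70 nominal when free. Value: how far it is pushed down, m; 0 free. The shelf's underside meets it 10 mm above home; it pushes back with 5 N at first, 9.5 N at home, and lifts the shelf again if the catch has not snapped. With rubbing, 8 to 18 N are needed to get home, where the stop is hard: go slowly
- dish_60_b: Bystander: 60 mm round dish, 15 mm high, origin under its centre.
- forceps: Bystander: steel forceps, 123 mm long, lying, origin under its centre.
- screwdriver: Bystander: screwdriver with red handle, 162 mm long, lying, origin under its centre.
- tally_counter: Bystander: hand tally counter 26x52x60 mm, standing, origin under its centre.

How it is judged:
By the outcome, as a careful person would: the job done as asked, in the order asked, and still so for the second after the job is handed in, with the robot touching nothing.
It also fails if it takes over 51 s, if anything falls off the work surface, if the arm or the gripper's body presses on something with over 40 N, if the wrist force passes 120 N, or if a joint passes its speed limit or range.

ROBOT

A 6-joint arm with a two-finger parallel gripper is mounted at the origin on the work surface; the furniture and walls round the work are solid. World frame = base frame: x ahead of the robot, y to its left, z up, the work surface at z = 0. Lengths are in mm, angles in rad, forces in N, time in s.
With the tool pointing down it reaches from about 250 to 800 mm from the base axis. Payload 3.9 kg.
Tool frame: the origin (TCP) lies between the finger pads; the fingertips stand 11 mm ahead of it and the grasp point (between the pads) lies 8 mm behind it; z points along the fingers, y is the line along which they close (so a half turn about z gives the same grasp; the last joint's range is limited). The gripper opens to 85 mm and grips with 20 to 120 N. Pads are 22 mm wide; open, the fingers measure 114 mm over their backs; the gripper's body (76 mm by 85 mm) begins 54 mm behind the grasp point. The pads swing forward as they close: fully open they stand 13 mm farther back than shut.
Start: joints at [-1.328, 0.26, -0.138, 1.173, 0, 1.571], TCP at [126.217, -509.592, 242.304] pointing down, gripper open.
Joint ranges: [-2.78, 2.78], [-0.83, 1.72], [-1.28, 1.37], [-1.9, 2.12], [-1.57, 1.48], [-3.14, 3.14]. Speed limits (rad/s): [2.57, 2.57, 3.14, 3.14, 3.14, 3.14].

INTERFACE

Orientations are given as a unit quaternion [x, y, z, w].
In Python, from bench import monitor, viewer, ticket gives the robot as it stands.
- The arm moves only by the tool carry_out, never from a script. Its argument "plan" is a list of rows, each a list of 3 entries, a list of its own where there are three numbers: the shift along the world's x, y, z in cm, then the turn, a rotation vector about the world's x, y, z in rad, then the gripper command: -1 is shut, 1 is fully open, values between are in proportion. A call has 1 to 5 rows; each row shifts and turns the commanded pose from where the row before left it; what a row does not reach is not made up. A row lasts 1/10 s, in which the tool goes at most 50 mm and 8.59 degrees, less where a joint would pass 70% of its speed; a pose out of reach is approached as far as the arm can. A call with a gripper value outside its range is refused whole. The fingers move at their own pace and stop on an object; the grip force is fixed at half the most. Time passes only in rows, so rows that do not move let the fingers close. It gives the time, the measured TCP pose, the force, the opening and the grip force at its end, in the units of the state.
- monitor.read_state(): the state, without advancing time (a new reading comes with each control period).
- viewer.snapshot(name): name is "side" or "top"; returns a dict with "frame" (480x640x3 uint8, red, green, blue), "fx", "fy", "cx", "cy" (pixels), "k1" (the pictures are not rectified: a ray, as slopes to the right and down, at radius r is drawn at 1 + k1 r^2 times it, then the intrinsics apply), "T" (4x4, takes a point from camera to world coordinates). Camera axes: x right, y up, looking along -z (the intrinsics and any distortion apply to the point x, -y, -z); pixel columns grow to the right and rows downward; lengths in mm; the calibration is good to about 2 mm. A picture is of the moment at which its call begins. There is no depth.
- ticket.job_done(): hands the job in; it is judged then, once.
The state is a dict: "time_s": time; "qpos": joint angles; "qvel": joint speeds; "joint_torque": joint torques, N m; "ee_pos": TCP position; "eef_rot": TCP orientation; "wrist_force": force on the tool from outside, world axes, zero at the start; "moment": the same for the moment, N m; "grip_width": finger opening in mm; "gripper_force": force on a finger pad.
Only numpy, scipy, OpenCV 4.12 (cv2) and the standard library are available. Lean on these libraries where they do the work, as an engineer would, in place of code of your own. Each camera call takes 0.05 s, during which the arm holds its last target. There are 200 camera calls.

## Working session

There is one attempt and no reset: what is moved stays moved. The work goes in short steps, Python scripts to look and compute and a tool call to move; the robot and the scene stay as the last step left them, time stands still between calls to the robot, and variables do not carry over. Pictures are saved under pics/ and viewed, at most 10 in all, crops included, and the job is handed in when it is done.

Besides the shell and the picture viewer there is one more tool, called after ">>>" in YAML: its name, and indented under it one key for each argument. carry_out: Moves the arm, as the interface text tells. Its arguments: {"type":"object","properties":{"plan":{"type":"array"}},"required":["plan"]}

```bash
mkdir -p pics; cat > h.py <<'E'
import numpy as np, cv2
from bench import monitor, viewer, ticket
def snap(n,f=None):
    s=viewer.snapshot(n)
    if f: cv2.imwrite('pics/'+f,cv2.cvtColor(s['frame'],cv2.COLOR_RGB2BGR))
    return s
def ray(s,u,v):
    K=np.array([[s['fx'],0,s['cx']],[0,s['fy'],s['cy']],[0,0,1.]])
    p=cv2.undistortPoints(np.array([[[u,v]]],float),K,np.array([s['k1'],0,0,0.]))[0,0]
    T=np.array(s['T']); d=T[:3,:3]@np.array([p[0],-p[1],-1.]); return T[:3,3],d/np.linalg.norm(d)
def onz(s,u,v,z):
    o,d=ray(s,u,v); return o+d*(z-o[2])/d[2]
def proj(s,P):
    T=np.array(s['T']); c=T[:3,:3].T@(np.array(P,float)-T[:3,3]); x,y=c[0]/-c[2],-c[1]/-c[2]
    k=1+s['k1']*(x*x+y*y); return np.array([s['fx']*x*k+s['cx'],s['fy']*y*k+s['cy']])
E
python3 - <<'E'
from h import *
for n in('side','top'):
    s=snap(n,n+'0.png'); print(n,s['fx'],s['cx'],s['cy'],s['k1'],np.round(s['T'],3).tolist())
print(monitor.read_state())
E
```

```text
side 461.3278178483293 316.9182852077553 243.93033655751478 -0.0038299937188025594 [[0.995, 0.03, -0.098, 461.821], [-0.1, 0.497, -0.862, -815.496], [0.023, 0.867, 0.498, 559.088], [0.0, 0.0, 0.0, 1.0]]
top 478.46371239104656 326.35218577160725 233.64348828351248 -0.08039882679418985 [[0.029, 0.999, -0.046, 468.137], [-1.0, 0.03, 0.004, -74.949], [0.006, 0.045, 0.999, 1056.443], [0.0, 0.0, 0.0, 1.0]]
{'time_s': 0.1, 'qpos': array([-1.32801632e+00,  2.60622516e-01, -1.39260883e-01,  1.17272947e+00,
       -8.46682695e-07,  1.57082588e+00]), 'qvel': array([-1.35530907e-03, -1.05786246e-03,  2.90925975e-03,  1.48167362e-04,
       -2.23749260e-05, -1.17306971e-03]), 'joint_torque': array([-7.57120943e-04, -4.06507981e+01,  2.54527527e+01,  1.01453211e-02,
       -1.01733938e-04,  9.00473296e-07]), 'ee_pos': array([ 126.06269905, -509.00556815,  241.53807029]), 'eef_rot': array([ 9.92642656e-01,  1.21077379e-01, -1.10417749e-04, -9.01532409e-04]), 'wrist_force': array([ 0.08790554, -0.12361912,  0.64676896]), 'moment': array([-0.03811996,  0.05358151,  0.03500517]), 'gripper_force': 0.0, 'grip_width': 85.36713629135573}
```

View pics/side0.png

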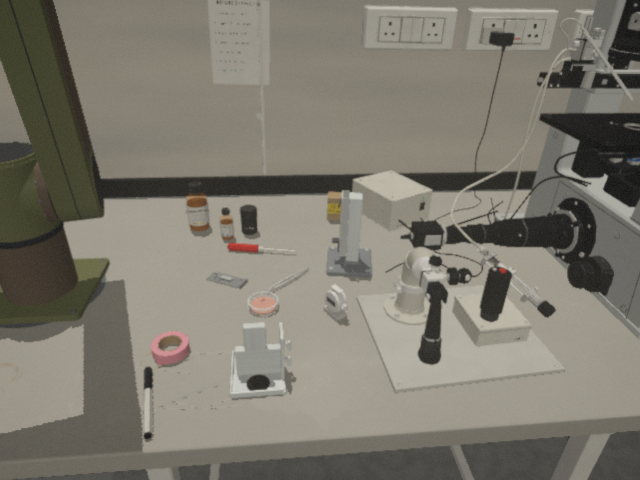

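View pics/top0.png

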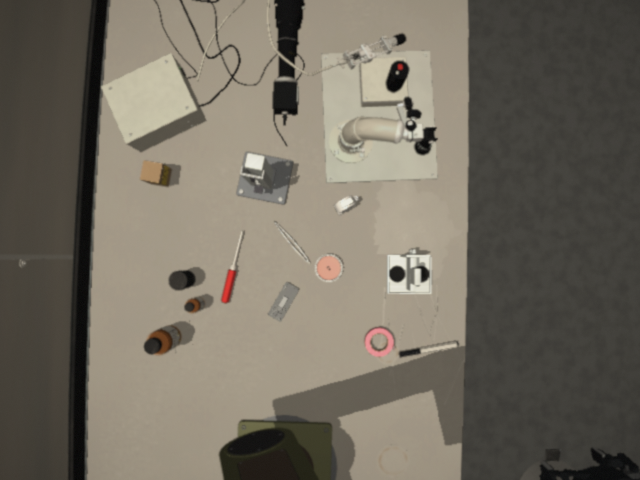

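The side view shows the bracket near (262,360) with its hooks pointing right, and the stand near (350,240). In the top view they are near (410,272) and (265,177). The olive object is the robot. Next I'll take enlarged crops.

```bash
python3 - <<'E'
from h import *
a=cv2.imread('pics/side0.png');b=cv2.imread('pics/top0.png')
def c(i,x,y,w=80,h=60): return cv2.resize(i[y:y+h,x:x+w],(400,300),interpolation=cv2.INTER_CUBIC)
cv2.imwrite('pics/crops.png',np.vstack([np.hstack([cv2.resize(a[310:406,200:328],(400,300),interpolation=2),cv2.resize(a[185:281,290:418],(400,300),interpolation=2)]),np.hstack([c(b,370,240),c(b,225,145)])]))
E
```

```text
(no output)
```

View pics/crops.png

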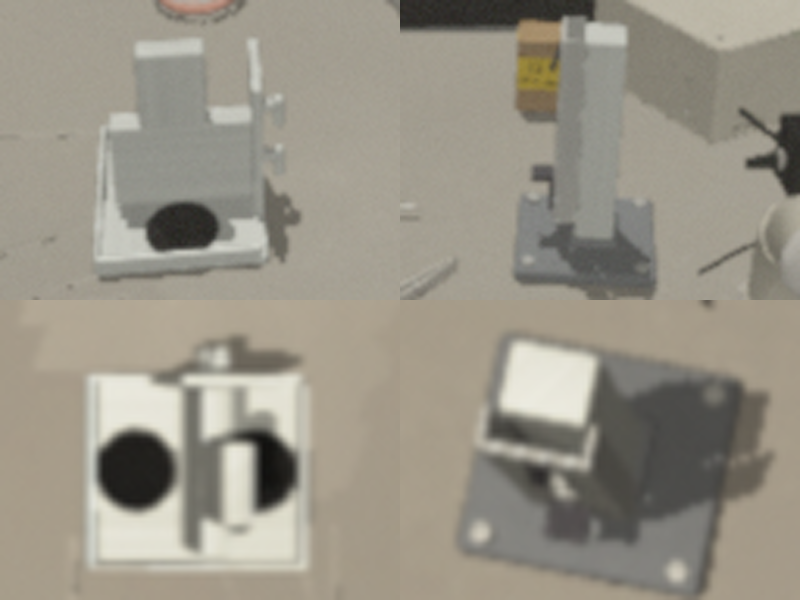

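The crops show the bracket rim corners at about (387.4,254.6), (431,255), (431.4,294) and (387.4,293.4) in the top view. The back plate is on the +x side. The stand's foot is slightly turned, and the rail's front top edge runs from about (240.6,173.6) to (263.4,178.4).

```bash
python3 - <<'E'
from h import *
t=snap('top');s=snap('side')
def tri(ut,us):
    o1,d1=ray(t,*ut);o2,d2=ray(s,*us)
    A=np.stack([d1,-d2],1);k=np.linalg.lstsq(A,o2-o1,rcond=None)[0]
    p,q=o1+k[0]*d1,o2+k[1]*d2; return np.round((p+q)/2,1),round(float(np.linalg.norm(p-q)),1)
g=cv2.cvtColor(t['frame'],cv2.COLOR_RGB2GRAY)
def sub(pts,w=3): return cv2.cornerSubPix(g,np.array(pts,np.float32)[:,None],(w,w),(-1,-1),(3,50,.01))[:,0]
B=[(387.4,254.6),(431,255),(431.4,294),(387.4,293.4)]
for P in (B,sub(B)):
    W=np.array([onz(t,*p,11) for p in P]);print('bracket',np.round(W[:,:2],1).tolist(),'c',W.mean(0).round(1),[round(float(np.linalg.norm(W[i]-W[i-1])),1) for i in range(4)],'yaws',[round(float(np.arctan2(*(W[a]-W[b])[[1,0]])),3) for a,b in((0,3),(1,2))],[round(float(np.arctan2(-(W[a]-W[b])[0],(W[a]-W[b])[1])),3) for a,b in((0,1),(3,2))])
# grip top face in top: crop (222..254, 440..528)
G=[(370+222/5,240+140/5),(370+254/5,240+141/5),(370+256/5,240+228/5),(370+225/5,240+228/5)]
W=np.array([onz(t,*p,102) for p in G]);print('grip',W[:,:2].round(1).tolist(),W.mean(0).round(1))
F=[(225+105/5,145+30/5),(225+342/5,145+82/5),(225+297/5,145+295/5),(225+60/5,145+248/5)]
for P in (F,sub(F)):
    W=np.array([onz(t,*p,10) for p in P]);print('foot',np.round(W[:,:2],1).tolist(),'c',W.mean(0).round(1),[round(float(np.linalg.norm(W[i]-W[i-1])),1) for i in range(4)],'yaws',[round(float(np.arctan2(*(W[a]-W[b])[[1,0]])),3) for a,b in((0,3),(1,2))],[round(float(np.arctan2(-(W[a]-W[b])[0],(W[a]-W[b])[1])),3) for a,b in((0,1),(3,2))])
R=[(225+78/5,145+143/5),(225+192/5,145+167/5)]
for z in(170,180,190): 
    W=np.array([onz(t,*p,z) for p in R]);print('rail',z,W[:,:2].round(1).tolist(),np.linalg.norm(W[0]-W[1]).round(1))
# post top corners: top view and side
k=128/400
sd=lambda x,y:(290+(x-400)*k,185+y*k)
print('rail near corner tri',tri(R[1],sd(564,40)))
print('post top near-robot/near-cam corner',tri((225+190/5,145+145/5),sd(587,44)),)
print('post far right',tri((225+198/5,145+52/5),sd(627,44)))
print('proj of nominal rail corner for z', [proj(s,onz(t,*R[1],z)).round(1).tolist() for z in(165,170,175,180,185,190)],sd(564,40))
cv2.imwrite('pics/rail.png',cv2.cvtColor(np.vstack([cv2.resize(s['frame'][180:230,325:391],(792,600),interpolation=1)]),cv2.COLOR_RGB2BGR))
E
```

```text
Traceback (most recent call last):
cv2.error: OpenCV(4.12.0) :-1: error: (-5:Bad argument) in function 'cornerSubPix'
> Overload resolution failed:
>  - Layout of the output array corners is incompatible with cv::Mat
>  - Expected Ptr<cv::UMat> for argument 'corners'
```

```bash
cat > m.py <<'E'
from h import *
t=snap('top');s=snap('side')
def tri(ut,us):
    o1,d1=ray(t,*ut);o2,d2=ray(s,*us)
    A=np.stack([d1,-d2],1);k=np.linalg.lstsq(A,o2-o1,rcond=None)[0]
    p,q=o1+k[0]*d1,o2+k[1]*d2; return np.round((p+q)/2,1),round(float(np.linalg.norm(p-q)),1)
g=cv2.cvtColor(t['frame'],cv2.COLOR_RGB2GRAY)
def sub(pts,w=3): return cv2.cornerSubPix(g,np.array(pts,np.float32).reshape(-1,1,2).copy(),(w,w),(-1,-1),(3,50,.01)).reshape(-1,2)
def rep(n,P,z):
    W=np.array([onz(t,*p,z) for p in P])
    e=lambda a,b:W[a]-W[b]
    print(n,W[:,:2].round(1).tolist(),'c',W.mean(0).round(1),'sides',[round(float(np.linalg.norm(W[i]-W[i-1])),1) for i in range(4)],'yaw',[round(float(np.arctan2(e(a,b)[1],e(a,b)[0])),3) for a,b in((0,3),(1,2))],[round(float(np.arctan2(-e(a,b)[0],e(a,b)[1])),3) for a,b in((0,1),(3,2))])
B=[(387.4,254.6),(431,255),(431.4,294),(387.4,293.4)]
rep('br',B,11);rep('br',sub(B),11)
rep('grip',[(414.4,268),(420.8,268.2),(421.2,285.6),(415,285.6)],102)
F=[(225+105/5,145+30/5),(225+342/5,145+82/5),(225+297/5,145+295/5),(225+60/5,145+248/5)]
rep('foot',F,10);rep('foot',sub(F),10)
R=[(225+78/5,145+143/5),(225+192/5,145+167/5)]
for z in(170,180,190): 
    W=np.array([onz(t,*p,z) for p in R]);print('rail',z,W[:,:2].round(1).tolist(),np.linalg.norm(W[0]-W[1]).round(1))
k=128/400
sd=lambda x,y:(290+(x-400)*k,185+y*k)
print('rail near corner tri',tri(R[1],sd(564,40)))
print('post corner',tri((225+190/5,145+145/5),sd(587,44)),)
print('post far right',tri((225+198/5,145+52/5),sd(627,44)))
print([proj(s,onz(t,*R[1],z)).round(1).tolist() for z in(170,180,190)],sd(564,40))
cv2.imwrite('pics/rail.png',cv2.cvtColor(cv2.resize(s['frame'][180:230,325:391],(792,600),interpolation=1),cv2.COLOR_RGB2BGR))
E
python3 m.py
```

```text
br [[473.9, -214.5], [475.7, -310.5], [390.4, -313.3], [389.3, -216.6]] c [ 432.3 -263.7   11. ] sides [84.6, 96.1, 85.3, 96.7] yaw [0.025, 0.033] [0.019, 0.012]
br [[473.8, -214.0], [479.4, -306.4], [391.1, -312.5], [392.5, -215.9]] c [ 434.2 -262.2   11. ] sides [81.4, 92.5, 88.5, 96.6] yaw [0.023, 0.07] [0.06, -0.014]
grip [[448.2, -257.1], [448.1, -270.0], [413.4, -271.6], [413.1, -259.2]] c [ 430.7 -264.5  102. ] sides [35.1, 12.9, 34.7, 12.5] yaw [0.058, 0.047] [-0.004, 0.026]
foot [[693.7, 103.7], [673.3, -2.2], [578.3, 14.4], [596.1, 119.6]] c [635.3  58.9  10. ] sides [99.0, 107.8, 96.5, 106.7] yaw [-0.162, -0.173] [-0.19, -0.167]
foot [[689.8, 100.6], [675.7, 1.1], [577.4, 14.5], [597.2, 117.2]] c [635.   58.4  10. ] sides [94.1, 100.4, 99.2, 104.6] yaw [-0.178, -0.135] [-0.141, -0.19]
rail 170 [[616.2, 84.8], [608.3, 41.7]] 43.8
rail 180 [[614.5, 83.0], [606.7, 40.4]] 43.3
rail 190 [[612.8, 81.2], [605.1, 39.0]] 42.8
rail near corner tri (array([608.9,  41.4, 171.2]), 1.5)
post corner (array([621.2,  42.7, 167.1]), 8.2)
post far right (array([652.1,  41.4, 167.5]), 0.5)
[[341.8, 198.3], [341.4, 194.1], [340.9, 189.9]] (342.48, 197.8)
```

View pics/rail.png

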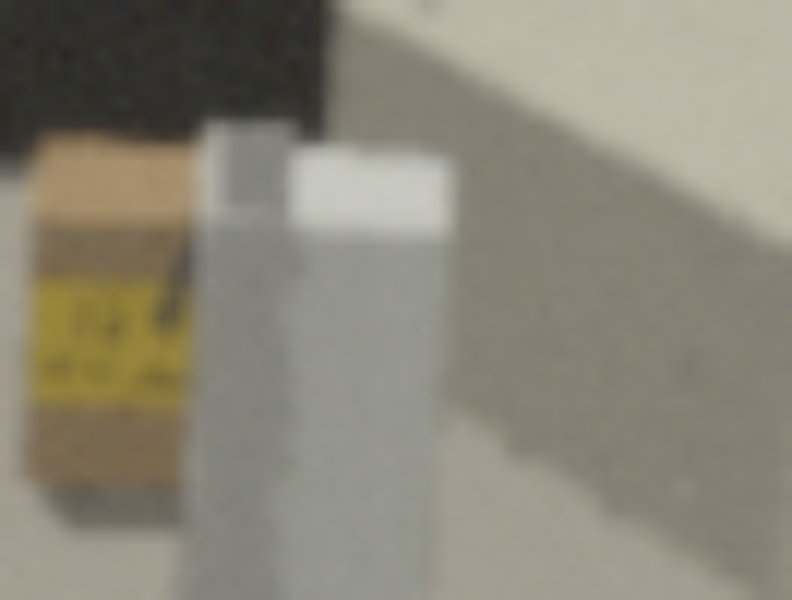

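The rail's front near top corner is at about (342.1,197.9) in the side view, so the rail top is at z≈171 and the rail offset is about −8.5 mm. The post top comes out at 167.3 against a true 168, so the measurement holds. Bracket: grip at (431,−264), yaw ≈0.03. Stand: rail face centre at (612,63), yaw ≈ −0.175.

>>> carry_out:
  plan:
    - [[3.8,3.1,0],[0,0,-0.04],1]
    - [[3.8,3.1,0],[0,0,-0.04],1]
    - [[3.8,3.1,0],[0,0,-0.04],1]
    - [[3.8,3.1,0],[0,0,-0.04],1]
    - [[3.8,3.1,0],[0,0,-0.05],1]

```text
time_s: 0.8
ee_pos: [317.4, -353.3, 242.4]
eef_rot: [1.0, 0.015, 0.0, 0.0]
wrist_force: [1.0, -1.0, -0.3]
grip_width: 85.7
gripper_force: 0.0
```

>>> carry_out:
  plan:
    - [[3.8,3.0,0],[0,0,0],1]
    - [[3.8,3.0,-1],[0,0,0],1]
    - [[3.8,3.0,-2],[0,0,0],1]
    - [[0,0,-4],[0,0,0],1]
    - [[0,0,0],[0,0,0],1]

```text
time_s: 1.3
ee_pos: [425.9, -262.6, 168.7]
eef_rot: [1.0, 0.018, -0.004, -0.003]
wrist_force: [-1.3, 0.1, -0.7]
grip_width: 85.7
gripper_force: 0.0
```

```bash
python3 - <<'E'
from h import *
r=monitor.read_state();print(r['ee_pos'],r['eef_rot'],r['wrist_force'])
t=snap('top');s=snap('side')
cv2.imwrite('pics/g1.png',cv2.cvtColor(np.hstack([cv2.resize(t['frame'][230:320,350:470],(400,300)),cv2.resize(s['frame'][260:410,170:370],(400,300))]),cv2.COLOR_RGB2BGR))
E
```

```text
[ 425.94233534 -262.62611538  168.73434916] [ 0.99982591  0.01797376 -0.00426368 -0.00262963] [-1.27414534  0.14347045 -0.73506272]
```

View pics/g1.png

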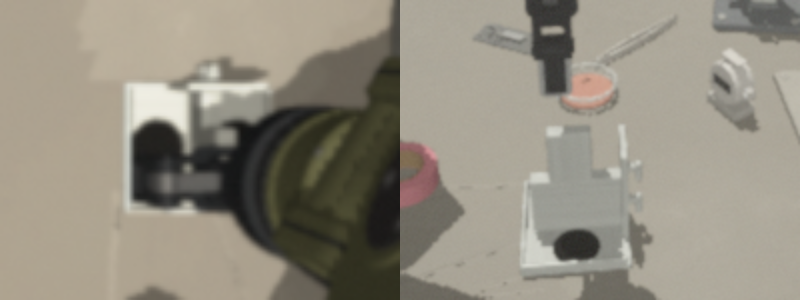

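The side view shows the finger (crop 555,80) above the grip part (570,130), lined up within a few mm. I'll descend and grip.

>>> carry_out:
  plan:
    - [[0.1,0,-2.5],[0,0,0],1]
    - [[0,0,-2.5],[0,0,0],1]
    - [[0,0,-2.2],[0,0,0],1]
    - [[0,0,-2],[0,0,0],1]
    - [[0,0,0],[0,0,0],1]

```text
time_s: 1.9
ee_pos: [428.4, -266.7, 81.0]
eef_rot: [1.0, 0.015, -0.001, -0.0]
wrist_force: [-0.1, -0.3, 0.4]
grip_width: 85.1
gripper_force: 0.0
```

>>> carry_out:
  plan:
    - [[0,0,0],[0,0,0],-1]
    - [[0,0,0],[0,0,0],-1]
    - [[0,0,0],[0,0,0],-1]
    - [[0,0,0],[0,0,0],-1]
    - [[0,0,0],[0,0,0],-1]

```text
time_s: 2.4
ee_pos: [429.8, -265.5, 81.8]
eef_rot: [1.0, 0.017, 0.001, -0.0]
wrist_force: [-0.8, 1.8, -0.6]
grip_width: 12.2
gripper_force: 10.8
```

>>> carry_out:
  plan:
    - [[0,0,0],[0,0,0],-1]
    - [[0,0,0],[0,0,0],-1]
    - [[0,0,0],[0,0,0],-1]
    - [[0,0,0],[0,0,0],-1]
    - [[0,0,0],[0,0,0],-1]

```text
time_s: 2.9
ee_pos: [429.4, -265.9, 81.0]
eef_rot: [1.0, 0.016, -0.0, -0.0]
wrist_force: [0.2, -0.1, -2.2]
grip_width: 11.2
gripper_force: 60.9
```

>>> carry_out:
  plan:
    - [[0,0,1.5],[0,0,0],-1]
    - [[0,0,3],[0,0,0],-1]
    - [[0,0,3],[0,0,0],-1]
    - [[0,1,2],[0,0,0],-1]
    - [[0.5,2.2,0],[0,0,-0.02],-1]

```text
time_s: 3.4
ee_pos: [436.5, -235.9, 179.5]
eef_rot: [1.0, 0.005, 0.003, 0.002]
wrist_force: [0.8, 0.8, -3.1]
grip_width: 11.2
gripper_force: 61.0
```

>>> carry_out:
  plan:
    - [[1,3.4,0],[0,0,-0.02],-1]
    - [[1,3.4,0],[0,0,-0.02],-1]
    - [[1,3.4,0],[0,0,-0.02],-1]
    - [[1,3.4,0],[0,0,-0.02],-1]
    - [[1,3.4,0],[0,0,-0.02],-1]

```text
time_s: 3.9
ee_pos: [484.6, -62.6, 176.2]
eef_rot: [0.999, -0.044, 0.0, 0.0]
wrist_force: [0.7, -0.8, -2.6]
grip_width: 11.7
gripper_force: 60.9
```

>>> carry_out:
  plan:
    - [[1,3.4,0],[0,0,-0.02],-1]
    - [[1,3.4,0],[0,0,-0.02],-1]
    - [[1,3.4,-0.8],[0,0,-0.02],-1]
    - [[1.1,3,-1],[0,0,-0.02],-1]
    - [[0,1,-1],[0,0,-0.008],-1]

```text
time_s: 4.4
ee_pos: [521.1, -6.8, 147.1]
eef_rot: [0.999, -0.028, 0.001, -0.036]
wrist_force: [0.2, -0.8, -1.8]
grip_width: 11.0
gripper_force: 61.0
```

>>> carry_out:
  plan:
    - [[0,0,0],[0,0,0],-1]
    - [[0,0,0],[0,0,0],-1]
    - [[0,0,0],[0,0,0],-1]

```text
time_s: 4.7
ee_pos: [519.2, -7.2, 148.3]
eef_rot: [0.999, -0.028, 0.0, -0.036]
wrist_force: [-0.0, -0.9, -1.8]
grip_width: 11.5
gripper_force: 60.9
```

```bash
python3 - <<'E'
from h import *
r=monitor.read_state();print(r['ee_pos'],r['eef_rot'],r['wrist_force'])
t=snap('top');s=snap('side')
cv2.imwrite('pics/p1.png',cv2.cvtColor(np.hstack([cv2.resize(t['frame'][140:260,200:280],(400,600),interpolation=2),cv2.resize(s['frame'][160:280,295:375],(400,600),interpolation=2)]),cv2.COLOR_RGB2BGR))
E
```

```text
[519.17545946  -7.20261519 148.26915576] [ 9.98979988e-01 -2.77003557e-02  3.85705575e-04 -3.56584424e-02] [-0.02289825 -0.87479671 -1.81983863]
```

View pics/p1.png

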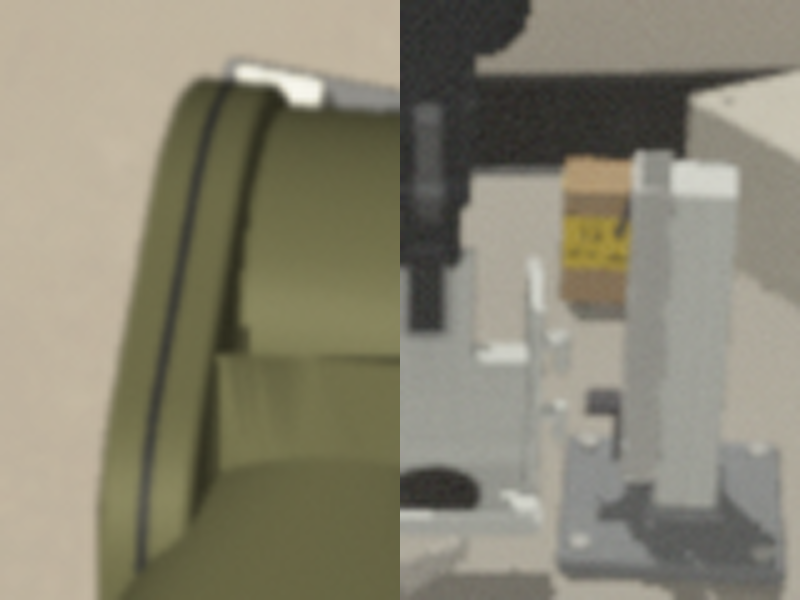

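The picture shows the bracket still ~70 mm short of the stand, with its hooks near (555,335) and (555,405). The arm is slightly tilted, so I'll check the joints.

```bash
python3 - <<'E'
from h import *
r=monitor.read_state();print(r['time_s'],r['qpos'].round(3),r['qvel'].round(3),r['joint_torque'].round(2),r['moment'])
E
```

```text
4.8 [-0.056  0.31  -0.326  0.936  0.071  3.141] [ 0.004 -0.003  0.002 -0.002  0.    -0.001] [-2.000e-02 -4.214e+01  2.392e+01  0.000e+00  3.300e-01 -0.000e+00] [-0.07376844  0.0619042  -0.01117911]
```

Joint 6 is at its limit, so this grasp needs the half-turned wrist. I'll set the shelf down at its old place, turn the wrist half a turn and regrip.

>>> carry_out:
  plan:
    - [[-1,-3,1.5],[0,0,0.02],-1]
    - [[-1,-3,1.5],[-0.03,0,0.02],-1]
    - [[-1,-3.2,0],[-0.041,0,0.02],-1]
    - [[-1,-3.2,0],[0,0,0.02],-1]
    - [[-1,-3.2,0],[0,0,0],-1]

```text
time_s: 5.3
ee_pos: [469.3, -163.6, 179.1]
eef_rot: [1.0, 0.013, 0.001, -0.0]
wrist_force: [0.7, -0.8, -3.0]
grip_width: 11.6
gripper_force: 61.0
```

>>> carry_out:
  plan:
    - [[-1,-3.2,0],[0,0,0],-1]
    - [[-1,-3.2,0],[0,0,0],-1]
    - [[-1,-2.5,0],[0,0,0],-1]
    - [[-0.5,-1.2,0],[0,0,0],-1]
    - [[0,0,0],[0,0,0],-1]

```text
time_s: 5.8
ee_pos: [434.0, -264.9, 178.6]
eef_rot: [1.0, 0.011, 0.0, -0.0]
wrist_force: [1.7, 0.5, -1.4]
grip_width: 11.2
gripper_force: 61.0
```

```bash
python3 - <<'E'
from h import *
r=monitor.read_state();print(r['time_s'],r['ee_pos'],r['eef_rot'].round(4),r['qpos'].round(3))
E
```

```text
5.8 [ 434.01086205 -264.90974322  178.58071712] [ 9.999e-01  1.140e-02  3.000e-04 -1.000e-04] [-5.480e-01  2.680e-01 -2.990e-01  1.003e+00  1.000e-03  2.570e+00]
```

>>> carry_out:
  plan:
    - [[0,0,-2.5],[0,0,0],-1]
    - [[0,0,-2.5],[0,0,0],-1]
    - [[0,0,-2.5],[0,0,0],-1]
    - [[0,0,-1.6],[0,0,0],-1]
    - [[0,0,-0.2],[0,0,0],-1]

```text
time_s: 6.3
ee_pos: [433.3, -261.4, 83.4]
eef_rot: [1.0, 0.014, -0.002, -0.002]
wrist_force: [-0.6, 0.7, -2.3]
grip_width: 11.2
gripper_force: 60.9
```

>>> carry_out:
  plan:
    - [[0,0,-0.1],[0,0,0],-1]
    - [[0,0,-0.1],[0,0,0],-1]
    - [[0,0,0],[0,0,0],-1]
    - [[0,0,0],[0,0,0],-1]

```text
time_s: 6.7
ee_pos: [435.1, -263.9, 84.1]
eef_rot: [1.0, 0.013, 0.001, 0.0]
wrist_force: [-0.5, 0.4, -2.4]
grip_width: 11.1
gripper_force: 60.9
```

>>> carry_out:
  plan:
    - [[0,0,-0.15],[0,0,0],-1]
    - [[0,0,-0.15],[0,0,0],-1]
    - [[0,0,0],[0,0,0],-1]
    - [[0,0,0],[0,0,0],-1]

```text
time_s: 7.1
ee_pos: [434.8, -263.7, 80.8]
eef_rot: [1.0, 0.013, 0.0, -0.0]
wrist_force: [-1.1, 1.6, 4.8]
grip_width: 11.2
gripper_force: 62.2
```

>>> carry_out:
  plan:
    - [[0,0,0],[0,0,0],1]
    - [[0,0,0],[0,0,0],1]
    - [[0,0,0],[0,0,0],1]
    - [[0,0,0],[0,0,0],1]
    - [[0,0,0],[0,0,0],1]

```text
time_s: 7.6
ee_pos: [434.4, -263.6, 80.1]
eef_rot: [1.0, 0.013, -0.0, -0.0]
wrist_force: [0.6, -1.0, 0.0]
grip_width: 82.1
gripper_force: 0.0
```

>>> carry_out:
  plan:
    - [[0,0,2],[0,0,0],1]
    - [[0,0,3],[0,0,0],1]
    - [[0,0,2],[0,0,0.149],1]
    - [[0,0,0],[0,0,0.149],1]
    - [[0,0,0],[0,0,0.149],1]

```text
time_s: 8.1
ee_pos: [435.1, -264.0, 151.3]
eef_rot: [0.971, 0.237, 0.001, 0.001]
wrist_force: [0.2, 0.9, -0.7]
grip_width: 85.5
gripper_force: 0.0
```

>>> carry_out:
  plan:
    - [[0,0,0],[0,0,0.149],1]
    - [[0,0,0],[0,0,0.149],1]
    - [[0,0,0],[0,0,0.149],1]
    - [[0,0,0],[0,0,0.149],1]
    - [[0,0,0],[0,0,0.149],1]

```text
time_s: 8.6
ee_pos: [434.4, -263.6, 150.2]
eef_rot: [0.819, 0.574, -0.0, -0.0]
wrist_force: [1.2, -0.6, -0.7]
grip_width: 85.5
gripper_force: 0.0
```

>>> carry_out:
  plan:
    - [[0,0,0],[0,0,0.149],1]
    - [[0,0,0],[0,0,0.149],1]
    - [[0,0,0],[0,0,0.149],1]
    - [[0,0,0],[0,0,0.149],1]
    - [[0,0,0],[0,0,0.149],1]

```text
time_s: 9.1
ee_pos: [434.4, -263.6, 150.1]
eef_rot: [0.553, 0.833, -0.0, -0.0]
wrist_force: [-0.9, -0.4, 0.1]
grip_width: 85.0
gripper_force: 0.0
```

>>> carry_out:
  plan:
    - [[0,0,0],[0,0,0.149],1]
    - [[0,0,0],[0,0,0.149],1]
    - [[0,0,0],[0,0,0.149],1]
    - [[0,0,0],[0,0,0.149],1]
    - [[0,0,0],[0,0,0.149],1]

```text
time_s: 9.6
ee_pos: [434.4, -263.6, 150.2]
eef_rot: [0.212, 0.977, -0.0, -0.0]
wrist_force: [0.5, -0.4, -0.3]
grip_width: 85.3
gripper_force: 0.0
```

>>> carry_out:
  plan:
    - [[0,0,0],[0,0,0.149],1]
    - [[0,0,0],[0,0,0.149],1]
    - [[0,0,0],[0,0,0.149],1]
    - [[0,0,0],[0,0,0.012],1]
    - [[0,0,0],[0,0,0],1]

```text
time_s: 10.1
ee_pos: [434.4, -263.6, 150.2]
eef_rot: [-0.011, 1.0, -0.0, -0.0]
wrist_force: [0.8, 0.3, 0.7]
grip_width: 85.3
gripper_force: 0.0
```

```bash
python3 - <<'E'
from h import *
r=monitor.read_state();print(r['time_s'],r['ee_pos'],r['eef_rot'].round(4),r['qpos'].round(3))
E
```

```text
10.1 [ 434.44580787 -263.59372236  150.1745566 ] [-1.120e-02  9.999e-01 -3.000e-04 -0.000e+00] [-0.545  0.29  -0.349  0.932 -0.    -0.567]
```

>>> carry_out:
  plan:
    - [[0,0,-2],[0,0,0],1]
    - [[0,0,-2.5],[0,0,0],1]
    - [[0,0,-1.5],[0,0,0],1]
    - [[0,0,-1],[0,0,0],1]
    - [[0,0,0],[0,0,0],1]

```text
time_s: 10.6
ee_pos: [433.5, -263.1, 79.0]
eef_rot: [-0.012, 1.0, 0.0, -0.001]
wrist_force: [0.5, 0.4, 0.3]
grip_width: 85.4
gripper_force: 0.0
```

>>> carry_out:
  plan:
    - [[0,0,0],[0,0,0],-1]
    - [[0,0,0],[0,0,0],-1]
    - [[0,0,0],[0,0,0],-1]
    - [[0,0,0],[0,0,0],-1]
    - [[0,0,0],[0,0,0],-1]

```text
time_s: 11.1
ee_pos: [434.7, -263.7, 80.6]
eef_rot: [-0.012, 1.0, -0.0, 0.0]
wrist_force: [-1.0, 1.1, 1.6]
grip_width: 12.2
gripper_force: 1.4
```

>>> carry_out:
  plan:
    - [[0,0,0],[0,0,0],-1]
    - [[0,0,0],[0,0,0],-1]
    - [[0,0,0],[0,0,0],-1]

```text
time_s: 11.4
ee_pos: [434.8, -263.6, 80.7]
eef_rot: [-0.013, 1.0, -0.0, 0.0]
wrist_force: [0.1, 1.8, 5.9]
grip_width: 11.3
gripper_force: 59.3
```

>>> carry_out:
  plan:
    - [[0,0,1.5],[0,0,0],-1]
    - [[0,0,3],[0,0,0],-1]
    - [[0,0,3],[0,0,0],-1]
    - [[0,1,2],[0,0,0],-1]
    - [[0.5,2.2,0],[0,0,-0.02],-1]

```text
time_s: 11.9
ee_pos: [440.9, -233.5, 177.6]
eef_rot: [-0.001, 1.0, -0.002, 0.002]
wrist_force: [1.0, -0.4, -2.3]
grip_width: 11.3
gripper_force: 58.8
```

>>> carry_out:
  plan:
    - [[1,3.4,0],[0,0,-0.02],-1]
    - [[1,3.4,0],[0,0,-0.02],-1]
    - [[1,3.4,0],[0,0,-0.02],-1]
    - [[1,3.4,0],[0,0,-0.02],-1]
    - [[1,3.4,0],[0,0,-0.02],-1]

```text
time_s: 12.4
ee_pos: [488.9, -60.4, 174.4]
eef_rot: [0.048, 0.999, -0.001, -0.001]
wrist_force: [0.3, 0.5, -1.8]
grip_width: 10.7
gripper_force: 58.8
```

>>> carry_out:
  plan:
    - [[1,3.4,0],[0,0,-0.02],-1]
    - [[1,3.4,0],[0,0,-0.02],-1]
    - [[1,3.4,-0.8],[0,0,-0.02],-1]
    - [[0.5,3,-1],[0,0,-0.02],-1]
    - [[0,1,-1],[0,0,0],-1]

```text
time_s: 12.9
ee_pos: [524.8, 82.9, 146.1]
eef_rot: [0.086, 0.996, -0.0, -0.0]
wrist_force: [0.4, -0.6, -2.0]
grip_width: 11.1
gripper_force: 59.0
```

>>> carry_out:
  plan:
    - [[0,0,0],[0,0,0],-1]
    - [[0,0,0],[0,0,0],-1]
    - [[0,0,0],[0,0,0],-1]

```text
time_s: 13.2
ee_pos: [524.3, 79.1, 147.4]
eef_rot: [0.088, 0.996, -0.001, -0.0]
wrist_force: [0.1, 0.3, -2.0]
grip_width: 11.2
gripper_force: 59.0
```

```bash
python3 - <<'E'
from h import *
r=monitor.read_state();print(r['time_s'],r['ee_pos'],r['eef_rot'].round(4),r['qpos'].round(3),r['wrist_force'])
t=snap('top');s=snap('side')
cv2.imwrite('pics/p2.png',cv2.cvtColor(np.hstack([cv2.resize(t['frame'][140:260,200:280],(400,600),interpolation=2),cv2.resize(s['frame'][160:280,295:375],(400,600),interpolation=2)]),cv2.COLOR_RGB2BGR))
E
```

```text
13.2 [524.28912896  79.10598491 147.42153693] [ 8.810e-02  9.961e-01 -7.000e-04 -1.000e-04] [ 0.15   0.328 -0.3    0.944 -0.001  0.327] [ 0.13530111  0.31049587 -1.95410398]
```

View pics/p2.png

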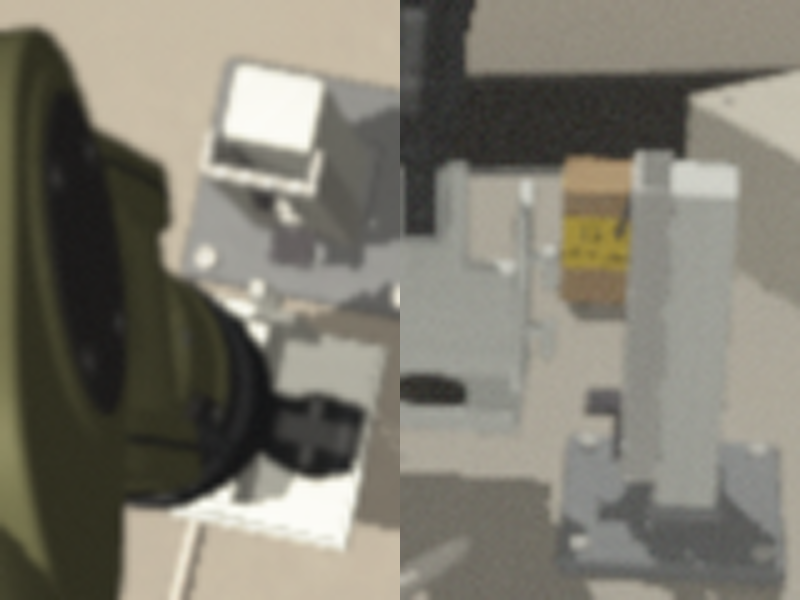

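The top view shows the upper hook at crop (258,288), the catch/foot at (288,210), and the shelf's right corners at (385,343) and (345,550). Next I'll compute the lateral alignment in the stand frame.

```bash
python3 - <<'E'
from h import *
t=snap('top');s=snap('side')
a=-.175;c0=np.array([612.2,63.2]);X=np.array([np.cos(a),np.sin(a)]);Y=np.array([-X[1],X[0]])
f=lambda x,y,z:(lambda p:((p-c0)@X).round(1).item().__str__()+' '+str(((p-c0)@Y).round(1)))(onz(t,200+x/5,140+y/5,z)[:2])
print('hook',f(258,288,131));print('catch tip',f(288,212,143));
print('rail L',f(205,165,171),'R',f(318,190,171))
print('shelf R front',f(385,343,78),'R back',f(345,550,78))
A=onz(t,277,208.6,78);B=onz(t,269,250,78);print('side yaw',np.arctan2(*(A-B)[[1,0]]),np.linalg.norm(A-B))
tcp=monitor.read_state()['ee_pos'][:2];print('tcp',(tcp-c0)@X,(tcp-c0)@Y)
# side: back plate top edge near corner and shelf bottom expected vs seen
def w(x,y,z): return [*(c0+x*X+y*Y),z]
xo=(tcp-c0)@X+44.5; yo=(tcp-c0)@Y
for n,p in {'plate top rear near':(xo,yo-20,67+88),'shelf bottom rear near':(xo,yo-48,67),'lip top up':(xo+9,yo,67+66),'lip low bottom':(xo+9,yo,67+12)}.items():
    q=proj(s,w(*p)); print(n,((q-[295,160])*5+[400,0]).round(0))
E
```

```text
hook -36.4 -1.2
catch tip -6.3 -8.3
rail L 1.3 21.2 R 0.6 -22.2
shelf R front -43.3 -48.0 R back -129.8 -49.6
side yaw -0.1563885333641947 86.44399488950708
tcp -88.9579133529585 0.8245151349718743
plate top rear near [526. 217.]
shelf bottom rear near [516. 433.]
lip top up [549. 245.]
lip low bottom [545. 356.]
```

By the top camera the shelf's centre is at lateral −0.8 and the rail's centre at −0.5, so they are aligned. Its height is about 15.5 mm above the estimated home. Approach.

>>> carry_out:
  plan:
    - [[0.98,-0.17,0],[0,0,0],-1]
    - [[0.98,-0.17,0],[0,0,0],-1]
    - [[0.79,-0.14,0],[0,0,0],-1]
    - [[0,0,0],[0,0,0],-1]
    - [[0,0,0],[0,0,0],-1]

```text
time_s: 13.9
ee_pos: [552.1, 75.5, 147.0]
eef_rot: [0.087, 0.996, -0.0, -0.0]
wrist_force: [-0.7, 0.4, -2.2]
grip_width: 11.2
gripper_force: 59.0
```

>>> carry_out:
  plan:
    - [[0.2,-0.035,0],[0,0,0],-1]
    - [[0.2,-0.035,0],[0,0,0],-1]
    - [[0.2,-0.035,0],[0,0,0],-1]
    - [[0,0,0],[0,0,0],-1]

```text
time_s: 14.3
ee_pos: [558.3, 74.5, 147.3]
eef_rot: [0.087, 0.996, -0.0, 0.0]
wrist_force: [0.7, 0.5, -2.4]
grip_width: 11.3
gripper_force: 59.0
```

>>> carry_out:
  plan:
    - [[0.15,-0.026,0],[0,0,0],-1]
    - [[0.15,-0.026,0],[0,0,0],-1]
    - [[0,0,0],[0,0,0],-1]

```text
time_s: 14.6
ee_pos: [560.8, 74.0, 147.2]
eef_rot: [0.087, 0.996, -0.0, -0.0]
wrist_force: [-0.3, 0.4, -1.8]
grip_width: 11.3
gripper_force: 59.0
```

>>> carry_out:
  plan:
    - [[0.1,-0.08,0],[0,0,0],-1]
    - [[0.15,-0.026,0],[0,0,0],-1]
    - [[0,0,0],[0,0,0],-1]

```text
time_s: 14.9
ee_pos: [562.8, 73.2, 146.8]
eef_rot: [0.087, 0.996, -0.0, -0.001]
wrist_force: [-1.7, 1.7, -3.9]
grip_width: 11.6
gripper_force: 58.9
```

>>> carry_out:
  plan:
    - [[0.15,-0.026,0],[0,0,0],-1]
    - [[0.1,-0.017,0],[0,0,0],-1]
    - [[0,0,0],[0,0,0],-1]

```text
time_s: 15.2
ee_pos: [565.2, 72.5, 146.7]
eef_rot: [0.087, 0.996, -0.0, -0.001]
wrist_force: [-3.1, 1.9, -4.2]
grip_width: 11.2
gripper_force: 58.7
```

>>> carry_out:
  plan:
    - [[0.1,-0.017,0],[0,0,0],-1]
    - [[0.1,-0.017,0],[0,0,0],-1]
    - [[0,0,0],[0,0,0],-1]

```text
time_s: 15.5
ee_pos: [566.4, 72.2, 146.7]
eef_rot: [0.087, 0.996, -0.0, -0.002]
wrist_force: [-6.5, 2.0, -5.4]
grip_width: 11.3
gripper_force: 58.8
```

>>> carry_out:
  plan:
    - [[0.1,-0.017,0],[0,0,0],-1]
    - [[0.05,-0.01,0],[0,0,0],-1]
    - [[0,0,0],[0,0,0],-1]

```text
time_s: 15.8
ee_pos: [566.5, 72.2, 146.7]
eef_rot: [0.087, 0.996, -0.0, -0.003]
wrist_force: [-9.0, 3.1, -1.6]
grip_width: 10.9
gripper_force: 59.2
```

>>> carry_out:
  plan:
    - [[0.05,-0.01,0],[0,0,0],-1]
    - [[0,0,-0.1],[0,0,0],-1]
    - [[0,0,-0.1],[0,0,0],-1]
    - [[0,0,0],[0,0,0],-1]

```text
time_s: 16.2
ee_pos: [566.5, 72.2, 145.8]
eef_rot: [0.087, 0.996, -0.0, -0.003]
wrist_force: [-12.9, 3.0, 5.1]
grip_width: 11.1
gripper_force: 60.3
```

>>> carry_out:
  plan:
    - [[0,0,-0.1],[0,0,0],-1]
    - [[0,0,-0.1],[0,0,0],-1]
    - [[0,0,0],[0,0,0],-1]

```text
time_s: 16.5
ee_pos: [566.6, 72.1, 144.0]
eef_rot: [0.087, 0.996, -0.0, -0.003]
wrist_force: [-12.3, 2.8, 5.4]
grip_width: 11.0
gripper_force: 60.4
```

>>> carry_out:
  plan:
    - [[-0.05,0.01,-0.1],[0,0,0],-1]
    - [[0,0,-0.1],[0,0,0],-1]
    - [[0,0,0],[0,0,0],-1]

```text
time_s: 16.8
ee_pos: [566.6, 72.2, 142.0]
eef_rot: [0.087, 0.996, -0.0, -0.002]
wrist_force: [-11.9, 2.3, 5.9]
grip_width: 11.3
gripper_force: 60.4
```

>>> carry_out:
  plan:
    - [[0,0,-0.1],[0,0,0],-1]
    - [[0,0,-0.1],[0,0,0],-1]
    - [[0,0,0],[0,0,0],-1]

```text
time_s: 17.1
ee_pos: [566.6, 72.2, 140.4]
eef_rot: [0.087, 0.996, -0.0, -0.002]
wrist_force: [-13.5, 2.1, 7.5]
grip_width: 11.4
gripper_force: 60.6
```

>>> carry_out:
  plan:
    - [[0,0,-0.1],[0,0,0],-1]
    - [[0,0,-0.1],[0,0,0],-1]
    - [[0,0,0],[0,0,0],-1]

```text
time_s: 17.4
ee_pos: [566.6, 72.2, 138.8]
eef_rot: [0.087, 0.996, -0.0, -0.002]
wrist_force: [-14.1, 1.0, 10.5]
grip_width: 11.2
gripper_force: 61.0
```

>>> carry_out:
  plan:
    - [[-0.03,0,-0.1],[0,0,0],-1]
    - [[0,0,-0.1],[0,0,0],-1]
    - [[0,0,0],[0,0,0],-1]

```text
time_s: 17.7
ee_pos: [566.6, 72.2, 137.0]
eef_rot: [0.087, 0.996, 0.0, -0.002]
wrist_force: [-13.0, 1.7, 10.5]
grip_width: 11.0
gripper_force: 61.1
```

>>> carry_out:
  plan:
    - [[0,0,-0.1],[0,0,0],-1]
    - [[0,0,-0.1],[0,0,0],-1]
    - [[0,0,0],[0,0,0],-1]

```text
time_s: 18.0
ee_pos: [566.6, 72.2, 135.1]
eef_rot: [0.087, 0.996, 0.0, -0.002]
wrist_force: [-12.6, 2.1, 10.0]
grip_width: 10.9
gripper_force: 61.2
```

>>> carry_out:
  plan:
    - [[0,0,-0.1],[0,0,0],-1]
    - [[0,0,-0.05],[0,0,0],-1]
    - [[0,0,0],[0,0,0],-1]

```text
time_s: 18.3
ee_pos: [566.6, 72.3, 133.7]
eef_rot: [0.087, 0.996, 0.0, -0.002]
wrist_force: [-12.9, 1.6, 12.0]
grip_width: 11.3
gripper_force: 61.3
```

>>> carry_out:
  plan:
    - [[0,0,-0.05],[0,0,0],-1]
    - [[0,0,-0.05],[0,0,0],-1]
    - [[0,0,0],[0,0,0],-1]

```text
time_s: 18.6
ee_pos: [566.6, 72.2, 132.8]
eef_rot: [0.087, 0.996, 0.0, -0.002]
wrist_force: [-14.0, 1.7, 12.5]
grip_width: 11.1
gripper_force: 61.4
```

>>> carry_out:
  plan:
    - [[0,0,-0.05],[0,0,0],-1]
    - [[0,0,-0.05],[0,0,0],-1]
    - [[0,0,0],[0,0,0],-1]

```text
time_s: 18.9
ee_pos: [566.6, 72.2, 131.9]
eef_rot: [0.087, 0.996, 0.0, -0.002]
wrist_force: [-14.1, 2.3, 12.9]
grip_width: 11.4
gripper_force: 61.4
```

>>> carry_out:
  plan:
    - [[0,0,-0.05],[0,0,0],-1]
    - [[0,0,-0.05],[0,0,0],-1]
    - [[0,0,0],[0,0,0],-1]

```text
time_s: 19.2
ee_pos: [566.6, 72.2, 131.0]
eef_rot: [0.087, 0.996, 0.0, -0.002]
wrist_force: [-13.8, 2.2, 14.3]
grip_width: 11.4
gripper_force: 61.5
```

>>> carry_out:
  plan:
    - [[0,0,-0.05],[0,0,0],-1]
    - [[0,0,-0.05],[0,0,0],-1]
    - [[0,0,0],[0,0,0],-1]

```text
time_s: 19.5
ee_pos: [566.6, 72.2, 130.6]
eef_rot: [0.087, 0.996, 0.0, -0.001]
wrist_force: [-15.5, 2.1, 15.8]
grip_width: 11.3
gripper_force: 62.0
```

>>> carry_out:
  plan:
    - [[0,0,-0.05],[0,0,0],-1]
    - [[0,0,-0.05],[0,0,0],-1]
    - [[0,0,0],[0,0,0],-1]

```text
time_s: 19.8
ee_pos: [566.6, 72.3, 130.5]
eef_rot: [0.087, 0.996, 0.0, -0.001]
wrist_force: [-17.4, 1.3, 21.9]
grip_width: 10.9
gripper_force: 62.8
```

Hard stop at z = 130.5, about 16 mm below entry, so it is home. I'll test the catch by easing up while still holding.

>>> carry_out:
  plan:
    - [[-0.1,0.02,0.1],[0,0,0],-1]
    - [[0,0,0.1],[0,0,0],-1]
    - [[0,0,0.1],[0,0,0],-1]
    - [[0,0,0],[0,0,0],-1]

```text
time_s: 20.2
ee_pos: [566.5, 72.3, 130.7]
eef_rot: [0.087, 0.996, -0.0, -0.001]
wrist_force: [-9.9, 2.4, 4.5]
grip_width: 11.0
gripper_force: 60.2
```

>>> carry_out:
  plan:
    - [[0,0,0.1],[0,0,0],-1]
    - [[0,0,0.1],[0,0,0],-1]
    - [[0,0,0.1],[0,0,0],-1]
    - [[0,0,0],[0,0,0],-1]

```text
time_s: 20.6
ee_pos: [566.6, 72.3, 132.8]
eef_rot: [0.087, 0.996, -0.0, -0.001]
wrist_force: [-6.4, 2.1, -0.5]
grip_width: 11.1
gripper_force: 59.3
```

>>> carry_out:
  plan:
    - [[0,0,0.1],[0,0,0],-1]
    - [[0,0,0.1],[0,0,0],-1]
    - [[0,0,0],[0,0,0],-1]
    - [[0,0,0],[0,0,0],-1]

```text
time_s: 21.0
ee_pos: [566.6, 72.2, 133.5]
eef_rot: [0.087, 0.996, -0.0, -0.002]
wrist_force: [-5.1, 3.0, -8.3]
grip_width: 11.1
gripper_force: 58.5
```

The catch holds: the downward force builds while z stops rising. I'll ease the load, open and back away.

>>> carry_out:
  plan:
    - [[0,0,-0.1],[0,0,0],-1]
    - [[0,0,-0.1],[0,0,0],-1]
    - [[-0.05,0,-0.05],[0,0,0],-1]
    - [[0,0,0],[0,0,0],-1]

```text
time_s: 21.4
ee_pos: [566.6, 72.2, 133.1]
eef_rot: [0.087, 0.996, -0.0, -0.001]
wrist_force: [-7.8, 2.6, 1.2]
grip_width: 11.0
gripper_force: 60.3
```

>>> carry_out:
  plan:
    - [[0,0,0],[0,0,0],1]
    - [[0,0,0],[0,0,0],1]
    - [[0,0,0],[0,0,0],1]
    - [[0,0,0],[0,0,0],1]
    - [[0,0,0],[0,0,0],1]

```text
time_s: 21.9
ee_pos: [568.3, 72.0, 132.6]
eef_rot: [0.087, 0.996, -0.0, 0.001]
wrist_force: [0.1, -0.2, 0.6]
grip_width: 82.3
gripper_force: 0.0
```

>>> carry_out:
  plan:
    - [[0,0,1],[0,0,0],1]
    - [[0,0,2],[0,0,0],1]
    - [[0,0,3],[0,0,0],1]
    - [[-2,0,3],[0,0,0],1]
    - [[-4,0,1],[0,0,0],1]

```text
time_s: 22.4
ee_pos: [511.6, 72.5, 236.0]
eef_rot: [0.088, 0.996, 0.001, 0.004]
wrist_force: [-1.6, 0.2, 0.6]
grip_width: 85.1
gripper_force: 0.0
```

>>> carry_out:
  plan:
    - [[-4,-1,0],[0,0,0],1]
    - [[-4,-1,0],[0,0,0],1]
    - [[-4,-1,0],[0,0,0],1]
    - [[0,0,0],[0,0,0],1]
    - [[0,0,0],[0,0,0],1]

```text
time_s: 22.9
ee_pos: [387.5, 42.0, 233.2]
eef_rot: [0.088, 0.996, -0.0, 0.001]
wrist_force: [0.0, -0.4, -0.0]
grip_width: 85.3
gripper_force: 0.0
```

```bash
python3 - <<'E'
from h import *
t=snap('top');s=snap('side')
cv2.imwrite('pics/p3.png',cv2.cvtColor(np.hstack([cv2.resize(t['frame'][140:260,200:280],(400,600),interpolation=2),cv2.resize(s['frame'][160:280,295:375],(400,600),interpolation=2)]),cv2.COLOR_RGB2BGR))
a=-.175;c0=np.array([612.2,63.2]);X=np.array([np.cos(a),np.sin(a)]);Y=np.array([-X[1],X[0]])
for z in(50,52,54,56,62): print(z,[((proj(s,[*(c0+x*X+y*Y),z+h])-[295,160])*5+[400,0]).round(0).tolist() for x,y,h in((0,-48,0),(-85,-48,0),(-44,0,102),(0,-20,88))])
E
```

```text
50 [[619.0, 474.0], [420.0, 463.0], [530.0, 204.0], [631.0, 260.0]]
52 [[619.0, 470.0], [420.0, 459.0], [530.0, 200.0], [631.0, 256.0]]
54 [[619.0, 466.0], [420.0, 455.0], [530.0, 195.0], [631.0, 251.0]]
56 [[619.0, 462.0], [420.0, 451.0], [530.0, 191.0], [631.0, 247.0]]
62 [[620.0, 450.0], [420.0, 439.0], [530.0, 178.0], [632.0, 234.0]]
```

View pics/p3.png

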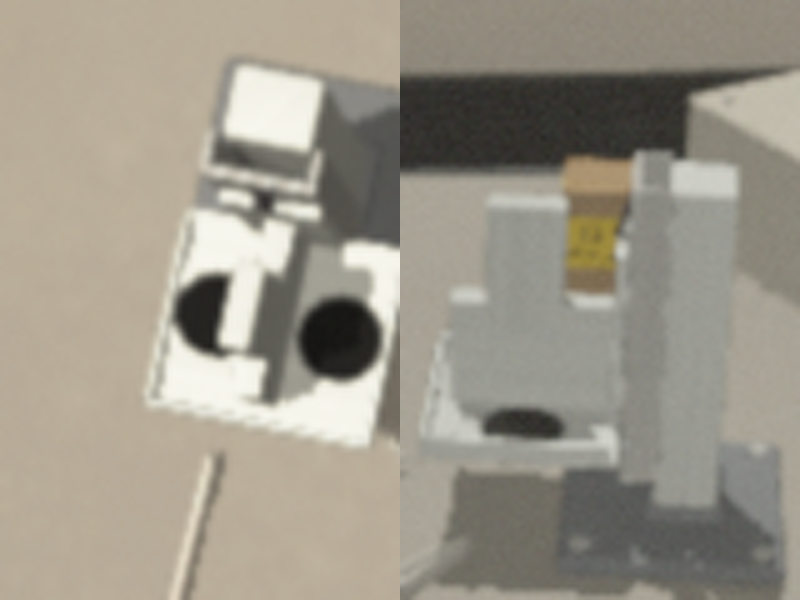

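The shelf hangs level and flat on the rail. Its bottom corners at (615,465) and (420,455) put it at z≈54, within the catch's play above home. The catch tongue sits over the middle of the plate's top edge at (262,203) in the top view.

```bash
python3 -c "
from bench import ticket;print(ticket.job_done())"
```

```text
the job is handed in; nothing more can be done
None
```

The shelf is mounted on the rail and the job is handed in: it was pushed down to the hard stop, the catch held it when I pulled up, and it now sits about 2 mm above home within the catch's play; wrist readings while pushing stayed below about 30 N.

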